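# Make a bench spindle safe to start: chuck key out, guard latched

## Robot

A 6-joint arm with a two-finger parallel gripper is mounted at the origin on a cart in front of the work surface, level with it; the furniture and walls round the work are solid. World frame = base frame: x ahead of the robot, y to its left, z up, the work surface at z = 0. Lengths are in m, angles in rad, forces in N, time in s.
With the tool pointing down it reaches from about 0.35 to 0.775 m from the base axis. Payload 7.3 kg.
Tool frame: the origin (TCP) lies at the very end of the fingers, on their centre line; the grasp point (between the pads) lies 19 mm behind it (robot.tcp_to_grasp is the distance from the TCP to the grasp point, in m); x points along the fingers, y is the direction in which the jaws open and shut, and the axes are right-handed (so a half turn about x gives the same grasp; the last joint's range is limited). The gripper opens to 92 mm and grips with 3 to 60 N. Pads are 19 mm wide; open, the fingers measure 130 mm over their backs; the gripper's body (75 mm by 190 mm) begins 47 mm behind the grasp point.
Start: joints at [1.037, 0.342, 1.524, -0, 1.275, -0.146], TCP at [0.199, 0.486, 0.203] pointing down, gripper open.
Joint ranges: [-2.53, 2.53], [-0.77, 2.02], [0.04, 2.7], [-1, 4.14], [0.28, 2.66], [-3.11, 3.11]. Speed limits (rad/s): [2.57, 2.57, 3.14, 3.14, 3.14, 3.14].

## Interface

Orientations are given as [roll, pitch, yaw] about the fixed x, y, z axes, in that order (R = Rz(yaw) Ry(pitch) Rx(roll)).
In Python, from cell import robot gives the robot as it stands.
- The arm moves only by the tool move_arm, never from a script. Its argument "increments" is a list of rows, each a list of 4 numbers: the shift along the tool's x, y, z normalised to -1 to 1, where 1 is 40 cm, then the turn about the tool's x normalised to -1 to 1, where 1 is 60 degrees. In form: [[dx, dy, dz, twist], ...]. A call has 1 to 5 rows; each row is the pose to reach, as a shift and turn from the pose commanded when the call began, along the tool's axes at that moment; what a row does not reach only later rows make up. A row lasts 1/8 s, in which the tool goes at most 62.5 mm and 10.7 degrees, less where a joint would pass 70% of its speed; a pose out of reach is approached as far as the arm can. A call with a number of a shift or a turn outside -1 to 1 is refused whole. A call with a gripper value outside its range is refused whole. "gripper" is the closure, from 0 (fully open) to 1 (shut), set as the call begins (left out, the last holds). The fingers move at their own pace and stop on an object; "squeeze" is the grip in N (left out, the last holds). Time passes only in rows, so rows that repeat a pose let the fingers close. It gives the time, the measured TCP pose, the force and the opening at its end, in the units of the state.
- robot.observe(): the state, without advancing time (a new reading comes with each control period).
- robot.read_camera(name): name is "side" or "top" or "wrist"; returns the picture (420x560x3 uint8, red, green, blue); there is no depth.
- robot.camera_params(name): a dict with "fx", "fy", "cx", "cy" (pixels), "k1" (the pictures are not rectified: a ray, as slopes to the right and down, at radius r is drawn at 1 + k1 r^2 times it, then the intrinsics apply), "R" (3x3) and "t" (3): a world point X has camera coordinates R X + t; the wrist camera has in their place "tool_from_camera" (4x4, takes a point from camera to tool coordinates, whose origin is the TCP and whose axes are the tool frame's). Camera axes: x right, y down, z forward; pixel columns grow to the right and rows downward; lengths in m; the calibration is good to about 2 mm. A picture is of the moment at which its call begins: read the wrist's pose just before it. camera_params takes no time and is no camera call.
- robot.hand_in(): hands the job in, once; it reports no verdict.
The state is a dict: "time": time; "qpos": joint angles; "qvel": joint speeds; "joint_efforts": joint torques, N m; "tool_pos": TCP position; "tool_rot": TCP orientation; "contact_force": force on the tool from outside, world axes, zero at the start; "torque": the same for the moment, N m; "opening": finger opening in m.
Only numpy, scipy, OpenCV 4.12 (cv2) and the standard library are available. Lean on these libraries where they do the work, as an engineer would, in place of code of your own. Each camera call takes 0.05 s, during which the arm holds its last target.

## Task

Get the small bench spindle ready to start: pull the chuck key out of the chuck and stand it fully home in its bored holder post on the machine's apron, then slide the clear guard shut over the chuck until its latch catches with a click and it stays shut by itself. Push firmly but gently, feeling for the catch, without ramming the guard into its rubber stops, and leave the other things on the bench alone.

Things in the scene. Friction and masses are not known exactly. Their poses are not given: they have to be found in the camera images.
- bench_spindle: Fixed grey bench machine; bed 136 x 240 mm, 20 mm high, with an apron in front. Origin: bed centre, on the worktop. +x to its back (away from the robot), +y from the end bracket to the motor headstock (y = 0 to 110, 90 mm high), z up. A chuck 54 mm across, axis along y and 56 mm high, juts to y = -46 mm, a bar in it to -68. The guard shuts along -y.
- holder_hole (a point): Centre of the mouth of the key holder's bore, in the top of a 30 x 30 mm square aluminium post on the machine's apron, 60 mm above the worktop; axes as the machine's, z up. Bore 14 mm wide, 34 mm deep, with a 2 mm chamfer.
- key_hub (a point): Centre of the chuck key's square hub (14 x 14 x 26 mm high): grip it here from above, across its x. z along the shank, up; a 9 mm cross bar, 64 mm long, runs through it along y. Below: 12 mm round shank from 13 to 49 mm under this point, then an 8 mm square tip to 65 mm under it. About 90 g. Fully home in the holder this point is 31 mm above the bore's mouth.
- guard_handle (a point): Middle of the black 12 mm round bar handle on the guard's roof, 144 mm above the worktop. The bar lies along the machine's x, 52 mm free between its posts, 40 mm above the roof. The guard: clear tunnel in an aluminium frame, 123 mm wide, 95 mm long, 104 mm high; its leading edge is 60 mm from the bar towards -y. Axes as the machine's.
- guard (a joint): Guard opening, m, along the machine's +y; about 0.1 at first. Drag 1 to 2 N. A spring pin throws it back to over 0.013 unless latched. As the pawl rides up its ramp the push climbs to 8 to 11 N, falls at the click, then climbs on the stops; with sensor noise a force stop below 16 N can trip too early. The latch is clamped on slots: it catches anywhere from -0.008 to 0.008, found by feel.
- stop_pad (a joint): Squeeze of the two rubber stop pads beside the latch, m: 0 when free, about 6 N per mm, met within 1 mm of the click. More than 0.003 (18 N on the pads, about 24 N on the handle) is ramming.
- oil_can: Bystander: red thumb oil can, 68 mm wide, 118 mm high; origin under its centre.
- spare_collet: Bystander: steel collet standing, 22 mm wide, 37 mm high; origin under its centre.
- big_collet: Bystander: larger steel collet standing, 26 mm wide, 37 mm high; origin under its centre.
- bench_block: Bystander: round steel bench block with small holes, 64 mm wide, 22 mm high; origin under its centre.
- hex_key: Bystander: L-shaped hex key, 31 x 88 mm, 6 mm thick, lying; origin under its centre.
- calliper: Bystander: vernier calliper, 64 x 200 mm, 8 mm thick, lying; origin under its centre.
- key_socket (a point): Mouth of the chuck's key socket, a 9 mm square hole, 14 mm deep, opening upwards in the chuck's top 84 mm above the worktop. The chuck key starts upright in it and would block the guard.
- end_bracket (a point): Middle of the upper inner edge of the fixed end bracket, a 116 mm wide plate across the bed, 100 mm high; axes as the machine's. On it the latch unit: a steel pawl reaching 40 mm towards +y, below it two rubber stop pads and a spring pin facing the guard. Beyond, right of world y = -0.04, stands a fixed lathe 0.27 m high: keep above it. A wall cabinet hangs over the back of the bench.

How it is judged:
By the outcome, as a careful person would: the job done as asked, in the order asked, and still so for the second after the job is handed in, with the robot touching nothing.
It also fails if it takes over 61 s, if anything falls off the work surface, if the arm or the gripper's body presses on something with over 40 N, if the wrist force passes 120 N, or if a joint passes its speed limit or range.

## Working session

There is one attempt and no reset: what is moved stays moved. The work goes in short steps, Python scripts to look and compute and a tool call to move; the robot and the scene stay as the last step left them, time stands still between calls to the robot, and variables do not carry over. Pictures are saved under pics/ and viewed, and the job is handed in when it is done.

Besides the shell and the picture viewer there is one more tool, called after "Call:" in YAML: its name, and indented under it one key for each argument. move_arm: Moves the arm, as the interface text tells. Its arguments: {"type":"object","properties":{"increments":{"type":"array","items":{"type":"array","items":{"type":"number"}}},"gripper":{"type":"number"},"squeeze":{"type":"number"}},"required":["increments"]}

```bash
ls; mkdir -p pics
python3 - <<'E'
from cell import robot
import cv2
o=robot.observe(); print(o)
print(robot.tcp_to_grasp)
for n in ("side","top","wrist"):
    p=robot.camera_params(n); print(n,p)
    cv2.imwrite(f"pics/{n}0.png",robot.read_camera(n)[:,:,::-1])
E
```

```text
pics
{'time': 0.0, 'qpos': array([ 1.03698137e+00,  3.42712233e-01,  1.52501814e+00, -1.35198792e-05,
        1.27537493e+00, -1.45970241e-01]), 'qvel': array([-3.18500127e-04, -3.04802844e-04, -2.23603881e-04,  2.04748143e-03,
        2.59596951e-05,  4.18934434e-05]), 'joint_efforts': array([-1.41966043e-04, -4.31243312e+01, -2.44220889e+01,  7.19633955e-02,
        5.57232206e-02, -7.24821189e-05]), 'tool_pos': array([0.19829656, 0.4856393 , 0.20265003]), 'tool_rot': array([-1.70822001,  1.56928363, -2.09606078]), 'contact_force': array([-0.27274031, -0.49484347, -1.59048623]), 'torque': array([-0.03208183, -0.01319037,  0.00980073]), 'opening': 0.0918442601736827}
0.0188
side {'fx': 421.6897348987813, 'fy': 421.6897348987813, 'cx': 284.1003518027919, 'cy': 208.97889231783566, 'k1': 0.008842589771975029, 'R': array([[ 0.94546414,  0.32568144, -0.00540068],
       [ 0.27669111, -0.81177149, -0.51426558],
       [-0.17187087,  0.48472534, -0.85761399]]), 't': array([-0.54314115, -0.04883312,  1.16969709])}
top {'fx': 478.1452892723293, 'fy': 478.1452892723293, 'cx': 287.51206570214515, 'cy': 209.4285133007171, 'k1': 0.004872217512613043, 'R': array([[-0.01912894, -0.99981549,  0.00175193],
       [-0.99107419,  0.01873042, -0.13198908],
       [ 0.13193191, -0.0042611 , -0.99124962]]), 't': array([0.06430301, 0.55153644, 1.34197629])}
wrist {'fx': 370.3457109760188, 'fy': 370.3457109760188, 'cx': 277.512846409008, 'cy': 199.23594154730435, 'k1': -0.04483467831553786, 'tool_from_camera': array([[-5.97052087e-05, -3.09084251e-01,  9.51034659e-01,
        -1.80143928e-01],
       [ 9.99999827e-01, -5.75131031e-04, -1.24137164e-04,
        -4.70247143e-04],
       [ 5.85338386e-04,  9.51034487e-01,  3.09084232e-01,
        -8.46976963e-02],
       [ 0.00000000e+00,  0.00000000e+00,  0.00000000e+00,
         1.00000000e+00]])}
```

View pics/side0.png

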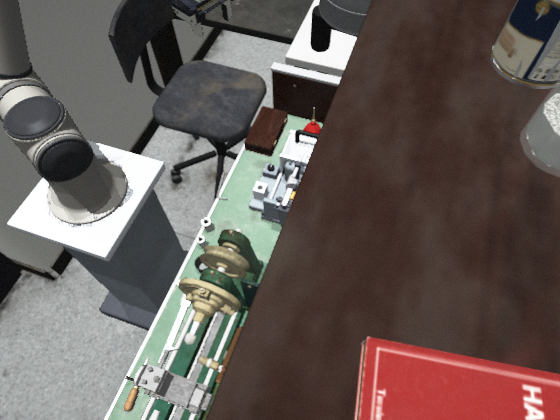

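View pics/top0.png

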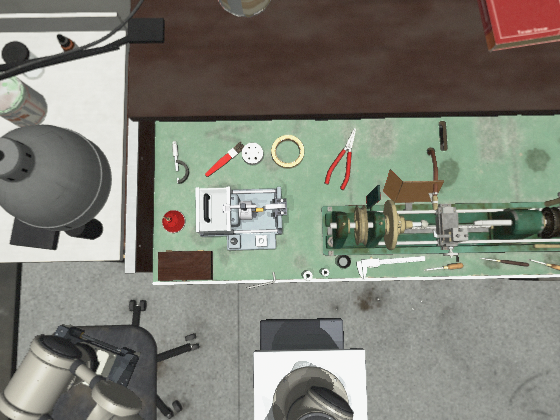

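View pics/wrist0.png

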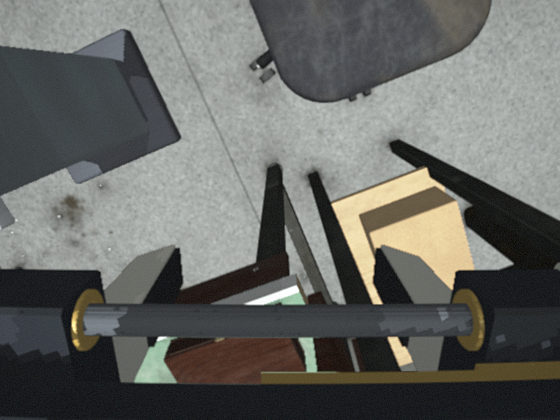

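The top view shows the machine at about px (197–287, 185–250), with the apron below it and the oil can at (173, 220). In the side view the machine is partly hidden by the cabinet. I'll enlarge the crops.

```bash
cat > h.py <<'E'
import numpy as np, cv2
from scipy.spatial.transform import Rotation as Ro
from cell import robot
def pose(o=None):
    o=o or robot.observe()
    T=np.eye(4);T[:3,:3]=Ro.from_euler('xyz',o['tool_rot']).as_matrix();T[:3,3]=o['tool_pos'];return T
def cam(n,T=None):
    p=robot.camera_params(n)
    if n=='wrist':
        W=T@p['tool_from_camera'];
    else:
        W=np.eye(4);W[:3,:3]=p['R'].T;W[:3,3]=-p['R'].T@p['t']
    return p,W
def ray(n,uv,T=None):
    p,W=cam(n,T)
    K=np.array([[p['fx'],0,p['cx']],[0,p['fy'],p['cy']],[0,0,1.]])
    q=cv2.undistortPoints(np.array([[uv]],float),K,np.array([p['k1'],0,0,0,0.]))[0,0]
    return W[:3,3],W[:3,:3]@np.array([q[0],q[1],1])
def onz(n,uv,z,T=None):
    c,d=ray(n,uv,T); return c+d*(z-c[2])/d[2]
def two(r1,r2):
    A=np.stack([r1[1],-r2[1]],1); s=np.linalg.lstsq(A,r2[0]-r1[0],rcond=None)[0]
    a=r1[0]+s[0]*r1[1]; b=r2[0]+s[1]*r2[1]; return (a+b)/2,np.linalg.norm(a-b)
def proj(n,X,T=None):
    p,W=cam(n,T); c=W[:3,:3].T@(np.array(X,float)-W[:3,3]); s=c[:2]/c[2]; s=s*(1+p['k1']*(s@s))
    return s*[p['fx'],p['fy']]+[p['cx'],p['cy']]
E
python3 - <<'E'
import cv2
from h import *
t=cv2.imread('pics/top0.png'); cv2.imwrite('pics/topc.png',cv2.resize(t[175:260,150:300],None,fx=5.3,fy=5.3,interpolation=cv2.INTER_CUBIC))
t=cv2.imread('pics/side0.png'); cv2.imwrite('pics/sidec.png',cv2.resize(t[100:250,190:340],None,fx=4,fy=4,interpolation=cv2.INTER_CUBIC))
for uv,z in [((240,215),.05),((173,220),.1),((262,240),.06),((207,207),.144),((260,208),.13)]: print(uv,onz('top',uv,z))
print(pose())
E
```

```text
(240, 215) [0.53740817 0.18952779 0.05      ]
(173, 220) [0.52092903 0.36823001 0.1       ]
(262, 240) [0.46426504 0.12721703 0.06      ]
(207, 207) [0.5489014  0.26800928 0.144     ]
(260, 208) [0.54548241 0.12802971 0.13      ]
[[-5.81956351e-04  3.78133134e-01  9.25751044e-01  1.98336328e-01]
 [-1.01885324e-03  9.25750496e-01 -3.78133550e-01  4.85733351e-01]
 [-9.99999312e-01 -1.16326167e-03 -1.53484213e-04  2.02809895e-01]
 [ 0.00000000e+00  0.00000000e+00  0.00000000e+00  1.00000000e+00]]
```

View pics/topc.png

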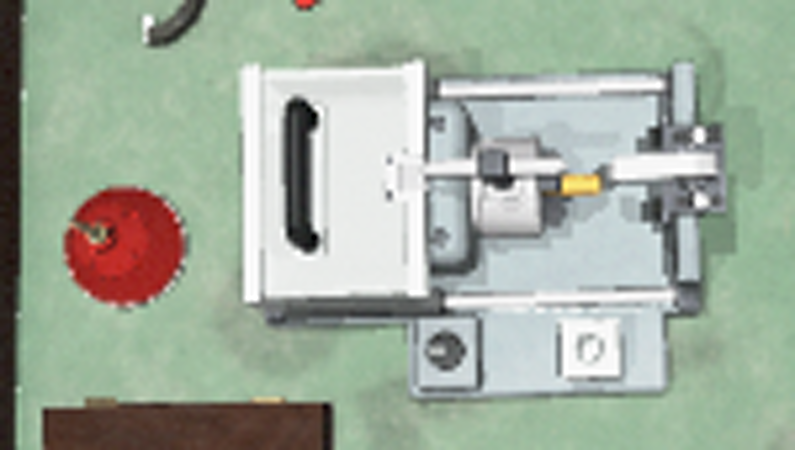

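View pics/sidec.png

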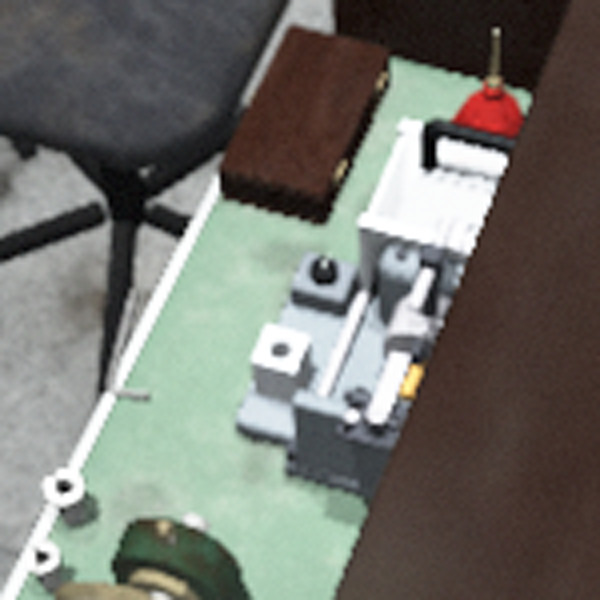

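Call:
move_arm:
  increments:
    - [-0.3,-0.29,0.55,0.6]
    - [-0.3,-0.29,0.55,0.6]
    - [-0.3,-0.29,0.55,0.6]
    - [-0.3,-0.29,0.55,0.6]
    - [-0.3,-0.29,0.55,0.6]
  gripper: 0
  squeeze: 30

```text
time: 0.78
tool_pos: [0.3601, 0.2935, 0.3248]
tool_rot: [1.335, 1.568, 0.315]
contact_force: [-0.3, 0.1, -0.5]
opening: 0.0918
```

```bash
cat >> h.py <<'E'
def inc(P,yaw=0.0):
    """increments to TCP point P with tool x down, tool y at world angle yaw"""
    T=pose(); d=T[:3,:3].T@(np.array(P)-T[:3,3])/0.4
    cur=np.arctan2(T[1,1],T[0,1]); tw=-(yaw-cur)/np.deg2rad(60)
    print('tcp',T[:3,3].round(4),'yaw',round(float(np.degrees(cur)),2),'tilt',(T[:3,0]).round(4),'inc',d.round(4),'tw',round(float(tw),4))
E
python3 - <<'E'
from h import *
inc([.51,.11,.34])
E
```

```text
tcp [0.3601 0.2935 0.3248] yaw 31.57 tilt [ 2.2e-03  7.0e-04 -1.0e+00] inc [-0.0376  0.0791  0.587 ] tw 0.5262
```

Call:
move_arm:
  increments:
    - [-0.04,0.08,0.58,0.525]
    - [-0.04,0.08,0.58,0.525]
    - [-0.04,0.08,0.58,0.525]
    - [-0.04,0.08,0.58,0.525]
    - [-0.04,0.08,0.58,0.525]

```text
time: 1.4
tool_pos: [0.5092, 0.1125, 0.3384]
tool_rot: [-1.153, 1.569, -2.723]
contact_force: [-0.3, 0.9, -0.1]
opening: 0.0917
```

Run:
```python
from h import *
inc([.51,.11,.34]); 
T=pose(); np.save('T1.npy',T); cv2.imwrite('pics/w1.png',robot.read_camera('wrist')[:,:,::-1])
```

```text
tcp [0.5092 0.1125 0.3384] yaw 0.02 tilt [-1.2e-03 -5.0e-04 -1.0e+00] inc [-0.0041  0.0021  0.0062] tw 0.0004
```

View pics/w1.png

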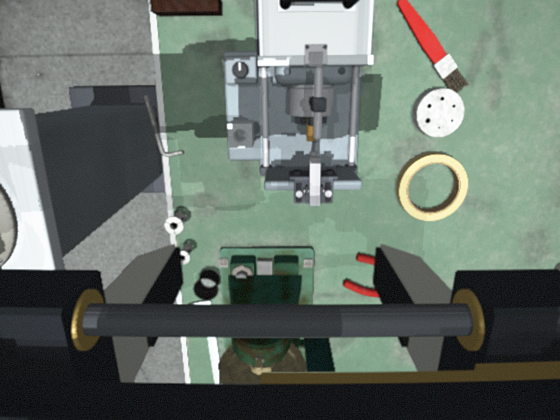

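Wrist view: holder post at about (241,133), key hub at (318,103), guard roof front edge at row ~58, handle ends at the top, end bracket and latch at about (313,182).

Run:
```python
from h import *
t=cv2.imread('pics/w1.png'); cv2.imwrite('pics/w1c.png',cv2.resize(t[0:215,210:400],None,fx=2.79,fy=2.79,interpolation=cv2.INTER_CUBIC))
T=np.load('T1.npy')
for n,uv,z in [('post',(241,133),.06),('hub',(318,103),.148)]: print(n,onz('wrist',uv,z,T))
for n,uv,z in [('post',(261.3,240.7),.06),('hub',(242.8,205.8),.148),('handle',(150+300/5.3,175+173/5.3),.15)]: print(n,onz('top',uv,z))
```

```text
post [0.46299336 0.13304543 0.06      ]
hub [0.54760035 0.17440327 0.148     ]
post [0.46233604 0.12920614 0.06      ]
hub [0.54975617 0.17255804 0.148     ]
handle [0.54635985 0.26805782 0.15      ]
```

View pics/w1c.png

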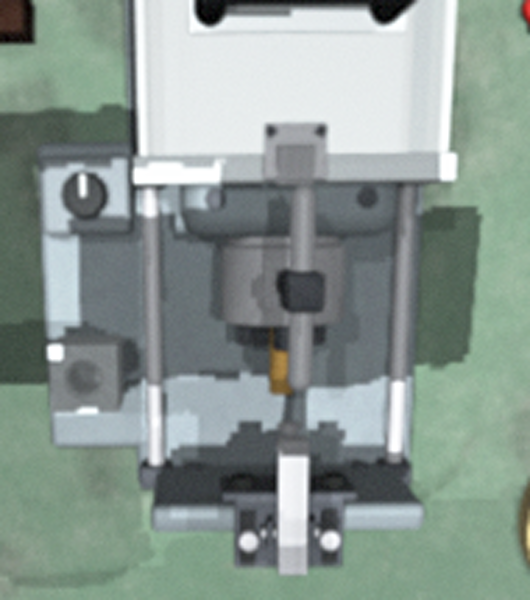

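Run:
```python
from h import *
inc([.548,.174,.20])
```

```text
tcp [0.508  0.1141 0.3385] yaw 0.13 tilt [-1.6e-03  2.0e-04 -1.0e+00] inc [ 0.3462  0.1008 -0.1495] tw 0.0022
```

Call:
move_arm:
  increments:
    - [0.345,0.1,-0.15,0]
    - [0.345,0.1,-0.15,0]
    - [0.345,0.1,-0.15,0]
    - [0.345,0.1,-0.15,0]

```text
time: 1.95
tool_pos: [0.5453, 0.1769, 0.1991]
tool_rot: [-1.473, 1.565, -3.036]
contact_force: [-0.5, -1.0, 0.1]
opening: 0.0919
```

Run:
```python
from h import *
robot.read_camera('top')
inc([.548,.174,.20]); print(robot.observe()['contact_force'])
T=pose(); np.save('T2.npy',T); cv2.imwrite('pics/w2.png',robot.read_camera('wrist')[:,:,::-1])
```

```text
tcp [0.5464 0.1764 0.2013] yaw 0.41 tilt [-1.6e-03 -2.0e-04 -1.0e+00] inc [0.0031 0.0041 0.006 ] tw 0.0068
[0.71760732 0.30032803 0.17243151]
```

View pics/w2.png

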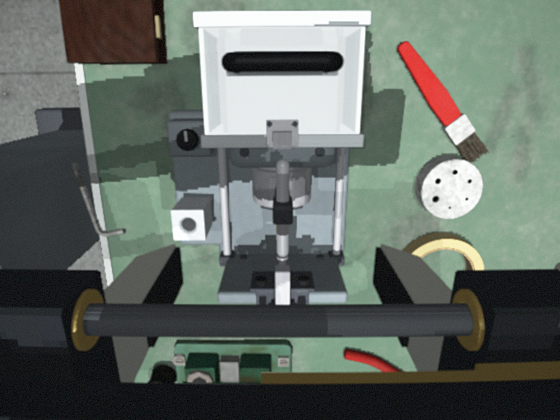

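Run:
```python
from h import *
t=cv2.imread('pics/w2.png'); cv2.imwrite('pics/w2c.png',cv2.resize(t[150:270,160:360],None,fx=4,fy=4,interpolation=cv2.INTER_CUBIC))
cv2.imwrite('pics/w2d.png',cv2.resize(t[0:160,180:380],None,fx=3.5,fy=3.5,interpolation=cv2.INTER_CUBIC))
```

```text
(no output)
```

View pics/w2c.png

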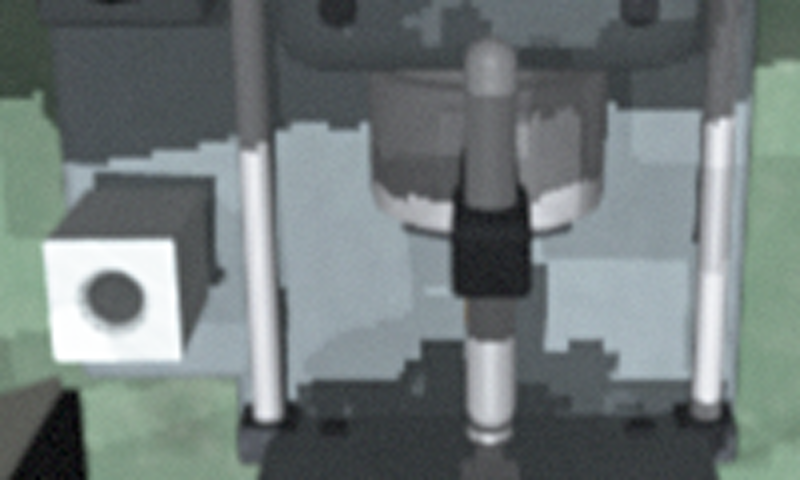

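View pics/w2d.png

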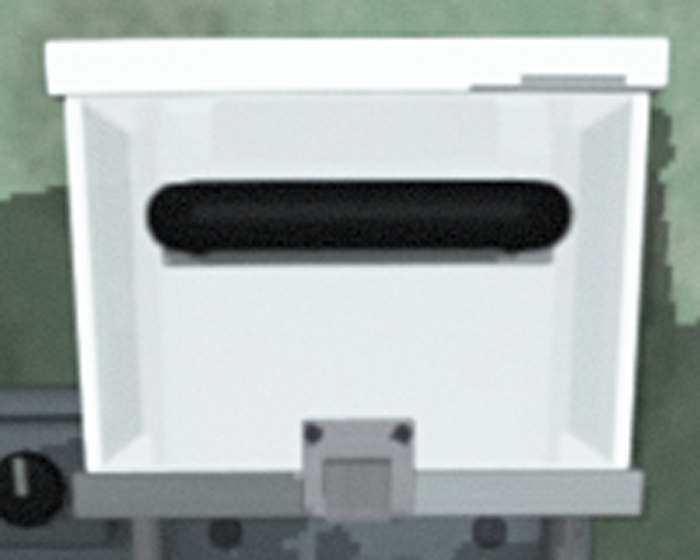

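Run:
```python
from h import *
T=np.load('T2.npy'); T1=np.load('T1.npy')
def c(x,y): return (160+x/4,150+y/4)
P={'hubtop':(c(491,258),.148),'barend+':(c(490,44),.135),'barend-':(c(488,436),.135),'bore':(c(114,299),.06),'p1':(c(45,240),.06),'p2':(c(178,238),.06),'p3':(c(183,360),.06),'p4':(c(55,362),.06),
'handle':((282.9,61.4),.144),'h-':((180+148/3.5,61.4),.144),'h+':((180+572/3.5,61.4),.144),
'roofL':((180+75/3.5,515/3.5),.104),'roofR':((180+640/3.5,515/3.5),.104)}
for k,(uv,z) in P.items(): print(k,np.round(uv,1),onz('wrist',uv,z,T).round(4))
print('w1 bore',onz('wrist',(210+86/2.79,376/2.79),.06,T1).round(4),'hub',onz('wrist',(318.8,103.9),.146,T1).round(4))
print(two(ray('wrist',c(491,258),T),ray('top',(242.8,205.8))), two(ray('wrist',c(114,299),T),ray('top',(261.3,240.7))),two(ray('wrist',(282.9,61.4),T),ray('top',(150+300/5.3,175+173/5.3))))
t=cv2.imread('pics/side0.png'); print(two(ray('wrist',c(114,299),T),ray('side',(190+281/4,100+350/4))))
```

```text
hubtop [282.8 214.5] [0.5492 0.1738 0.148 ]
barend+ [282.5 161. ] [0.5488 0.2075 0.135 ]
barend- [282. 259.] [0.5492 0.1338 0.135 ]
bore [188.5 224.8] [0.4623 0.1301 0.06  ]
p1 [171.2 210. ] [0.4473 0.1446 0.06  ]
p2 [204.5 209.5] [0.4782 0.1454 0.06  ]
p3 [205.8 240. ] [0.4777 0.1146 0.06  ]
p4 [173.8 240.5] [0.4471 0.1138 0.06  ]
handle [282.9  61.4] [0.5483 0.2709 0.144 ]
h- [222.3  61.4] [0.5116 0.2707 0.144 ]
h+ [343.4  61.4] [0.5849 0.2712 0.144 ]
roofL [201.4 147.1] [0.4878 0.2112 0.104 ]
roofR [362.9 147.1] [0.6098 0.212  0.104 ]
w1 bore [0.4627 0.1309 0.06  ] hub [0.5486 0.1734 0.146 ]
(array([0.54963817, 0.17285256, 0.14592754]), np.float64(0.0008493490636150296)) (array([0.4622138 , 0.12941912, 0.05874544]), np.float64(0.0005100384900515795)) (array([0.54861654, 0.2711753 , 0.13250261]), np.float64(0.0005693827399716799))
(array([0.4631503 , 0.1298694 , 0.05915309]), np.float64(0.0020072122617732324))
```

Measured: hub at (0.549, 0.1735), bore at (0.4625, 0.130), handle at (0.548, 0.271, z 0.144). The post measures 30.5 mm and the guard 122 mm wide, so both agree with the given sizes; yaw is about 0.4°. I'll descend on the hub.

Call:
move_arm:
  increments:
    - [0,0.0065,0.007,0]
    - [0.06,0.0065,0.007,0]
    - [0.12,0.0065,0.007,0]
    - [0.18,0.0065,0.007,0]
    - [0.212,0.0065,0.007,0]

```text
time: 2.68
tool_pos: [0.5502, 0.172, 0.1168]
tool_rot: [1.732, 1.57, 0.165]
contact_force: [0.7, 0.5, 0.9]
opening: 0.0922
```

Run:
```python
from h import *
robot.read_camera('top')
inc([.549,.1735,.116]); print(robot.observe()['contact_force'])
T=pose(); np.save('T3.npy',T); cv2.imwrite('pics/w3.png',robot.read_camera('wrist')[:,:,::-1])
```

```text
tcp [0.5495 0.1719 0.1153] yaw 0.24 tilt [-1.4e-03 -2.0e-04 -1.0e+00] inc [-0.0017 -0.0013 -0.0039] tw 0.0041
[ 0.02937796 -0.54720281 -1.43592386]
```

View pics/w3.png

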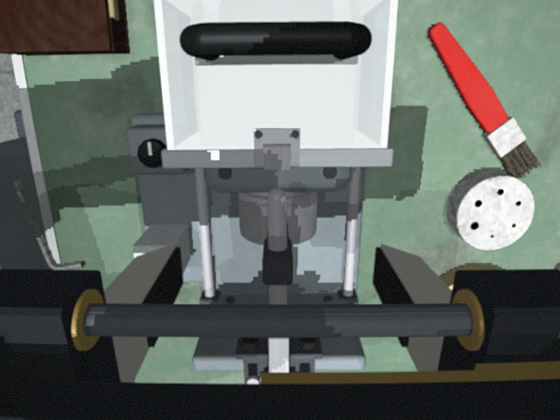

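Run:
```python
from h import *
t=cv2.imread('pics/w3.png'); t=cv2.convertScaleAbs(t[170:310,180:380],alpha=2.2); cv2.imwrite('pics/w3c.png',cv2.resize(t,None,fx=4,fy=4,interpolation=cv2.INTER_CUBIC))
T=np.load('T3.npy')
for z in (.122,.135,.148):
  for y in (.1665,.1735,.1805): print(z,y,proj('wrist',[.549,y,z],T).round(1))
```

```text
0.122 0.1665 [277.5 259.7]
0.122 0.1735 [277.5 247.5]
0.122 0.1805 [277.6 235. ]
0.135 0.1665 [277.4 272. ]
0.135 0.1735 [277.5 259.2]
0.135 0.1805 [277.5 245.9]
0.148 0.1665 [277.3 286.2]
0.148 0.1735 [277.4 272.6]
0.148 0.1805 [277.4 258.5]
```

View pics/w3c.png

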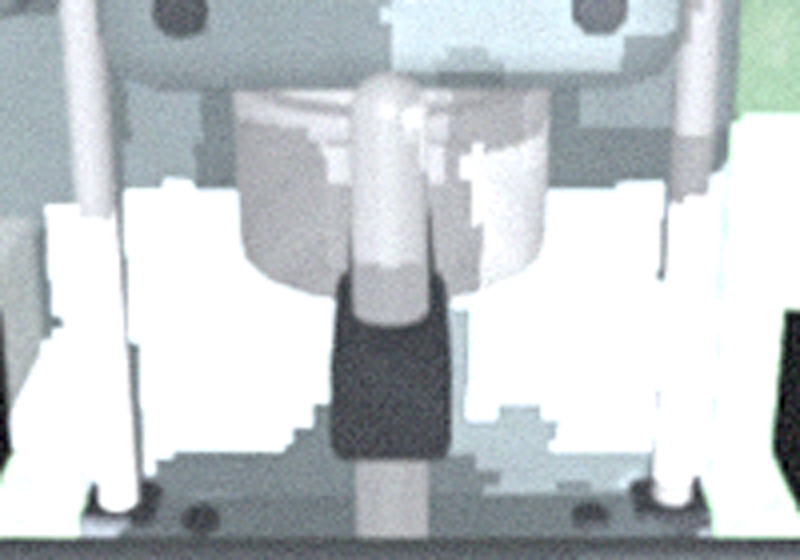

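The hub sits centred between the fingers (rows about 257–285, as predicted to within 1 mm). Closing.

Call:
move_arm:
  increments:
    - [0,0,0,0]
    - [0,0,0,0]
    - [0,0,0,0]
    - [0,0,0,0]
    - [0,0,0,0]
  gripper: 1
  squeeze: 30

```text
time: 3.4
tool_pos: [0.5501, 0.1726, 0.1166]
tool_rot: [2.205, 1.571, 0.639]
contact_force: [0.1, -0.2, 0.1]
opening: 0.0465
```

Run:
```python
from h import *
o=robot.observe(); print(o['time'],o['opening'],o['contact_force'],o['torque']); inc([.549,.1735,.116])
```

```text
3.4 0.04645963513396541 [ 0.13038274 -0.23843996  0.07854521] [-0.08797475  0.09368123 -0.00550933]
tcp [0.5501 0.1726 0.1166] yaw 0.28 tilt [ 2.e-04  1.e-04 -1.e+00] inc [ 0.0016 -0.0026 -0.0024] tw 0.0047
```

Call:
move_arm:
  increments:
    - [0,0,0,0]
    - [0,0,0,0]
    - [0,0,0,0]
    - [0,0,0,0]
    - [0,0,0,0]

```text
time: 4.03
tool_pos: [0.55, 0.1725, 0.1165]
tool_rot: [2.403, 1.571, 0.837]
contact_force: [1.2, 0.5, -0.5]
opening: 0.0135
```

Call:
move_arm:
  increments:
    - [-0.02,0,0,0]
    - [-0.04,0,0,0]
    - [-0.06,0,0,0]
    - [-0.1,0,0,0]
    - [-0.1,0,0,0]

```text
time: 4.65
tool_pos: [0.5511, 0.1727, 0.1585]
tool_rot: [1.765, 1.567, 0.2]
contact_force: [0.1, 0.5, -1.0]
opening: 0.0134
```

Run:
```python
from h import *
o=robot.observe(); print(o['time'],o['opening'],o['contact_force'],o['torque']); 
T=pose(); np.save('T4.npy',T); cv2.imwrite('pics/w4.png',robot.read_camera('wrist')[:,:,::-1]); 
a=robot.read_camera('top')[175:260,150:300,::-1];b=robot.read_camera('side')[100:250,190:340,::-1]
cv2.imwrite('pics/s4.png',np.hstack([cv2.resize(a,(480,272)),cv2.resize(b,(272,272))]))
inc([.4625,.1300,.156])
```

```text
4.65 0.013446308785089522 [ 0.10772825  0.5400228  -0.96592026] [-0.09408326  0.07249089 -0.02327896]
tcp [0.5498 0.1725 0.1564] yaw 0.28 tilt [-3.e-04  0.e+00 -1.e+00] inc [ 0.001  -0.2188  0.1051] tw 0.0047
```

View pics/w4.png

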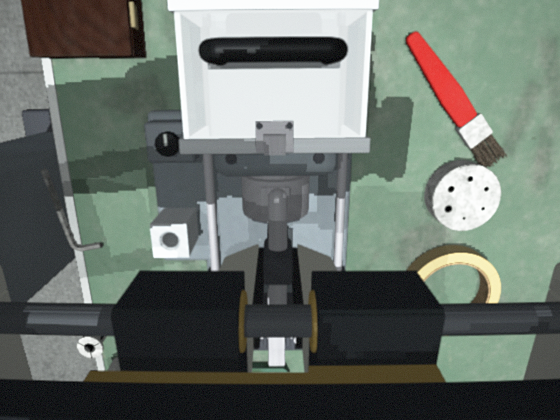

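View pics/s4.png

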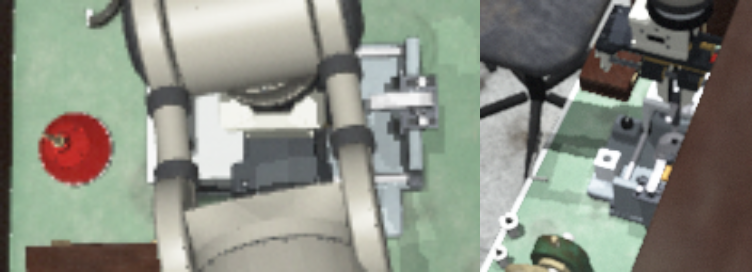

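Run:
```python
from h import *
t0=cv2.imread('pics/w4.png'); t=cv2.convertScaleAbs(t0[170:310,130:330],alpha=2); cv2.imwrite('pics/w4c.png',cv2.resize(t,None,fx=4,fy=4,interpolation=cv2.INTER_CUBIC))
T=np.load('T4.npy')
g=cv2.cvtColor(t0,cv2.COLOR_BGR2GRAY)[222:258,145:193]
m=(g>190).astype(np.uint8); c,_=cv2.findContours(m,cv2.RETR_CCOMP,cv2.CHAIN_APPROX_NONE)
for k in c: 
    if cv2.contourArea(k)>20: print(cv2.contourArea(k),cv2.boundingRect(k),cv2.minAreaRect(k))
Tt=T@np.eye(4)
for s in (-.007,0,.007): print('pred top face', proj('wrist',(T@np.array([-.0318,0,s,1]))[:3],T).round(1))
for z,h in ((-.0318,'top'),(.0462,'tipend')): print(h)
print('tip', proj('wrist',(T@np.array([.046,0,0,1]))[:3],T))
```

```text
1131.0 (5, 2, 40, 34) ((24.16598129272461, 19.548450469970703), (34.387733459472656, 36.69951248168945), 84.47245788574219)
256.0 (14, 9, 21, 18) ((24.000003814697266, 18.0), (18.384777069091797, 18.384775161743164), 45.0)
pred top face [278.7 260.8]
pred top face [278.7 274.6]
pred top face [278.7 288.1]
top
tipend
tip [278.42443925 214.59541009]
```

View pics/w4c.png

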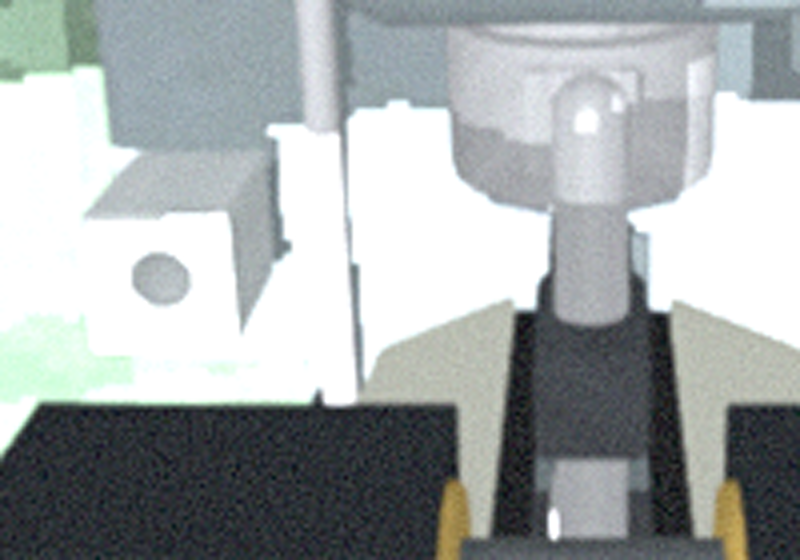

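Run:
```python
from h import *
T=np.load('T4.npy')
for uv in [(169,240),(145+24.2,222+19.5),(130+160/4,170+278/4)]: print(onz('wrist',uv,.06,T).round(4))
inc([.4625,.1285,.160])
```

```text
[0.4616 0.1306 0.06  ]
[0.4616 0.1292 0.06  ]
[0.4625 0.1311 0.06  ]
tcp [0.5498 0.1725 0.1564] yaw 0.28 tilt [-3.e-04  0.e+00 -1.e+00] inc [-0.009  -0.2189  0.1088] tw 0.0047
```

Call:
move_arm:
  increments:
    - [-0.01,-0.08,0.04,0]
    - [-0.01,-0.16,0.08,0]
    - [-0.01,-0.219,0.108,0]
    - [-0.01,-0.219,0.108,0]

```text
time: 5.3
tool_pos: [0.4612, 0.1284, 0.1604]
tool_rot: [-1.485, 1.57, -3.051]
contact_force: [-0.3, -0.3, -0.7]
opening: 0.0136
```

Run:
```python
from h import *
robot.read_camera('top')
o=robot.observe(); print(o['time'],o['opening'],o['contact_force'],o['torque']); 
T=pose(); np.save('T5.npy',T); t=robot.read_camera('wrist')[:,:,::-1]; cv2.imwrite('pics/w5.png',t)
inc([.4623,.1287,.156])
s=robot.read_camera('side')[100:250,190:340,::-1]
print(proj('side',[.4623,.130,.06]))
cv2.imwrite('pics/s5.png',cv2.resize(s[30:110,10:110],None,fx=7,fy=7,interpolation=cv2.INTER_CUBIC))
t=cv2.convertScaleAbs(t[170:310,180:380],alpha=1.5);cv2.imwrite('pics/w5c.png',cv2.resize(t,None,fx=4,fy=4,interpolation=cv2.INTER_CUBIC))
```

```text
5.35 0.01330699373930507 [-0.26112522 -0.8281634  -1.40030811] [-0.1118834  -0.05182775  0.00119135]
tcp [0.4632 0.129  0.1606] yaw 0.27 tilt [ 8.e-04  3.e-04 -1.e+00] inc [ 0.0115 -0.0024  0.0008] tw 0.0044
[259.58966214 187.04543679]
```

View pics/w5c.png

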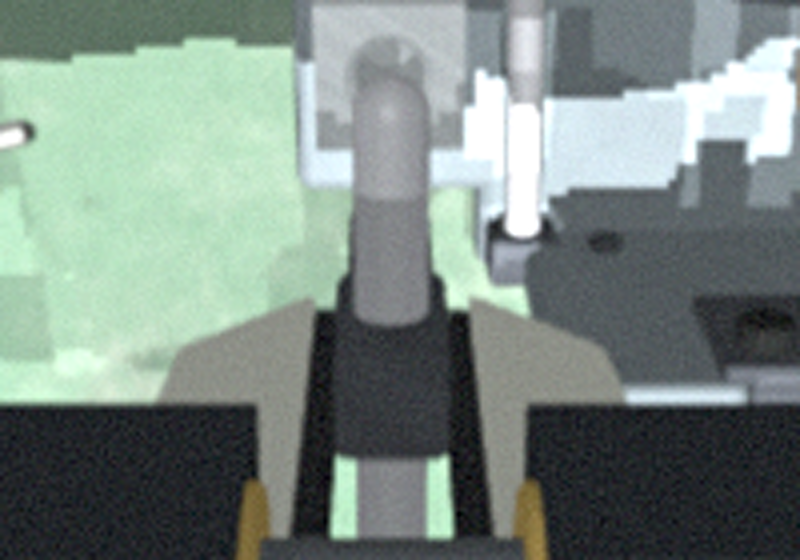

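View pics/s5.png

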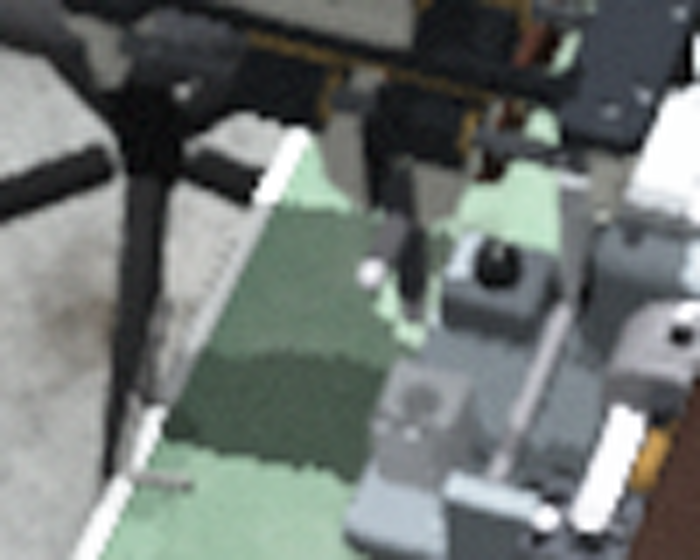

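Run:
```python
from h import *
T=np.load('T5.npy'); b=onz('wrist',(276.75,188),.06,T); print(b, np.linalg.inv(T)@np.append(b,1)); print(onz('wrist',(276.75,187),.06,T))
h=onz('wrist',(278,284.4),T[2,3]+.0318,T);print('hub front edge',np.linalg.inv(T)@np.append(h,1))
```

```text
[0.46136832 0.13087938 0.06      ] [ 0.10059965 -0.00124878 -0.00206386  1.        ]
[0.46136571 0.13170086 0.06      ]
hub front edge [-3.18011212e-02 -3.00151413e-04  5.03718773e-03  1.00000000e+00]
```

Call:
move_arm:
  increments:
    - [0.04,-0.0025,0,0]
    - [0.08,-0.0025,0,0]
    - [0.12,-0.0025,0,0]
    - [0.14,-0.0025,0,0]
    - [0.16,-0.0025,0,0]

```text
time: 6.08
tool_pos: [0.4622, 0.1291, 0.0962]
tool_rot: [1.967, 1.57, 0.402]
contact_force: [-0.7, 0.2, -1.7]
opening: 0.0132
```

Run:
```python
from h import *
o=robot.observe(); print(o['time'],o['opening'],o['contact_force'],o['torque']); 
inc([.4613,.129,.072])
t=robot.read_camera('wrist')[:,:,::-1]
s=robot.read_camera('side')[100:250,190:340,::-1]
t=cv2.convertScaleAbs(t[170:310,180:380],alpha=1.5);cv2.imwrite('pics/w6c.png',np.hstack([cv2.resize(t,(500,350)),cv2.resize(s[40:110,30:90],(300,350))]))
```

```text
6.075 0.013168980823392174 [-0.66729796  0.22783831 -1.7447117 ] [-0.07467111  0.01780074  0.00520021]
tcp [0.4622 0.1291 0.0962] yaw 0.29 tilt [ 4.e-04  2.e-04 -1.e+00] inc [ 0.0604 -0.0023  0.0002] tw 0.0048
```

View pics/w6c.png

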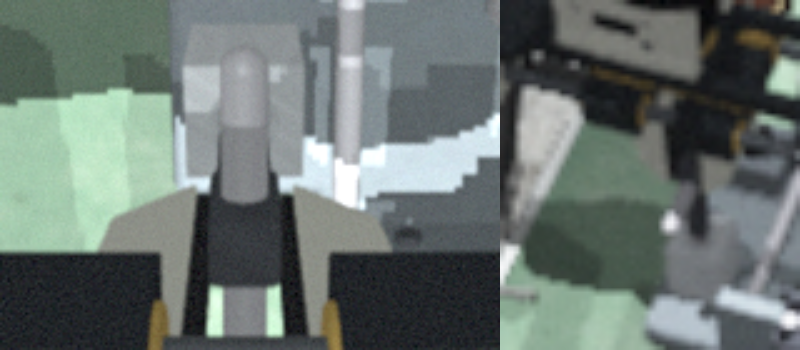

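Call:
move_arm:
  increments:
    - [0.012,0,0,0]
    - [0.024,0,0,0]
    - [0.036,0,0,0]
    - [0.046,0,0,0]
    - [0.054,0,0,0]

```text
time: 6.8
tool_pos: [0.4616, 0.1289, 0.0746]
tool_rot: [-2.158, 1.571, 2.559]
contact_force: [-0.9, -0.7, -1.3]
opening: 0.0131
```

Run:
```python
from h import *
o=robot.observe(); print(o['time'],o['opening'],o['contact_force'],o['torque']); 
inc([.4613,.129,.072])
```

```text
6.8 0.013127292073155186 [-0.87678056 -0.66966591 -1.32281124] [-0.10097311  0.04413795  0.02473866]
tcp [0.4616 0.1289 0.0746] yaw 0.28 tilt [-1.e-04  1.e-04 -1.e+00] inc [ 0.0066 -0.0007 -0.0003] tw 0.0046
```

Call:
move_arm:
  increments:
    - [0.003,0,0,0]
    - [0.006,0,0,0]
    - [0.009,0,0,0]
    - [0.009,0,0,0]

```text
time: 7.3
tool_pos: [0.4624, 0.129, 0.0724]
tool_rot: [1.737, 1.569, 0.171]
contact_force: [-0.5, -0.7, 6.8]
opening: 0.0132
```

Call:
move_arm:
  increments:
    - [0.003,0,0,0]
    - [0.004,0,0,0]
    - [0.004,0,0,0]

```text
time: 7.68
tool_pos: [0.4633, 0.1291, 0.0722]
tool_rot: [1.707, 1.566, 0.141]
contact_force: [-1.7, 1.3, 18.4]
opening: 0.0134
```

Run:
```python
from h import *
o=robot.observe(); print(o['time'],o['opening'],o['contact_force'],o['torque']); 
inc([.4613,.129,.072])
```

```text
7.675 0.013407235869890139 [-1.69808494  1.27441195 18.44094326] [-0.14639323  0.79060031 -0.0166547 ]
tcp [0.4633 0.1291 0.0722] yaw 0.28 tilt [ 4.6e-03  7.0e-04 -1.0e+00] inc [ 0.0004 -0.0049  0.0003] tw 0.0047
```

It is seated: a hard stop at TCP z 0.072, which is hub z 0.091, just as it should be. I'll relax and release.

Call:
move_arm:
  increments:
    - [-0.004,0,0,0]
    - [-0.004,0,0,0]
    - [-0.004,0,0,0]
    - [-0.004,0,0,0]
    - [-0.004,0,0,0]
  gripper: 0.6

```text
time: 8.3
tool_pos: [0.4616, 0.1289, 0.0711]
tool_rot: [-1.752, 1.57, 2.965]
contact_force: [-0.9, -0.2, 0.9]
opening: 0.0365
```

Call:
move_arm:
  increments:
    - [-0.06,0,0,0]
    - [-0.16,0,0,0]
    - [-0.3,0,0,0]
    - [-0.3,0,0,0]

```text
time: 8.8
tool_pos: [0.4641, 0.1292, 0.1953]
tool_rot: [1.692, 1.562, 0.126]
contact_force: [-0.2, 0.2, 0.2]
opening: 0.0366
```

Run:
```python
from h import *
robot.read_camera('top')
o=robot.observe(); print(o['time'],o['opening'],o['contact_force'],o['torque']); 
T=pose(); np.save('T7.npy',T); inc([.548,.271,.20])
t=robot.read_camera('wrist')[:,:,::-1]
cv2.imwrite('pics/w7.png',t)
```

```text
8.85 0.03652885018655593 [-0.78794273 -0.33641198 -0.41698773] [-0.03817732  0.0732746  -0.06498407]
tcp [0.4626 0.129  0.1929] yaw 0.28 tilt [ 4.2e-03  6.0e-04 -1.0e+00] inc [-0.0167  0.2152 -0.3539] tw 0.0047
```

View pics/w7.png

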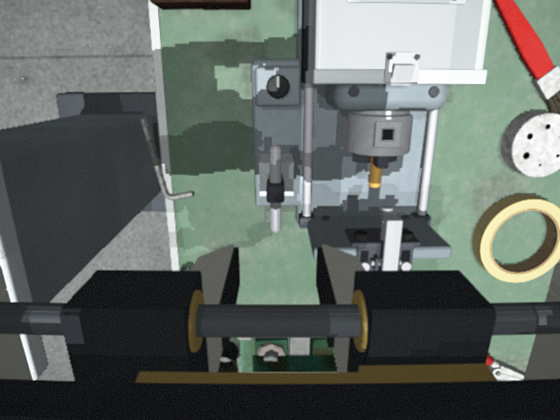

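The key stands in the post at about (275,185), and the chuck's socket is now empty at (388,135). Next I'll close the fingers and go behind the handle to push.

Call:
move_arm:
  increments:
    - [-0.02,0.06,-0.12,0]
    - [-0.02,0.14,-0.27,0]
    - [-0.02,0.213,-0.42,0]
    - [-0.02,0.213,-0.43,0]
    - [-0.02,0.213,-0.43,0]
  gripper: 1

```text
time: 9.52
tool_pos: [0.5451, 0.3014, 0.197]
tool_rot: [-1.138, 1.567, -2.702]
contact_force: [-0.0, 0.7, -0.3]
opening: 0.0005
```

Run:
```python
from h import *
robot.read_camera('top')
o=robot.observe(); print(o['time'],o['opening'],o['contact_force'],o['torque']); 
T=pose(); np.save('T8.npy',T); inc([.548,.300,.130])
t=robot.read_camera('wrist')[:,:,::-1]
cv2.imwrite('pics/w8.png',t)
```

```text
9.575 0.00022944853869785536 [-0.04041143  0.08066778 -0.80746622] [-0.10080387  0.05470924 -0.00053197]
tcp [0.5451 0.3005 0.1978] yaw 0.3 tilt [-0.0028 -0.0015 -1.    ] inc [0.1694 0.0077 0.0011] tw 0.005
```

View pics/w8.png

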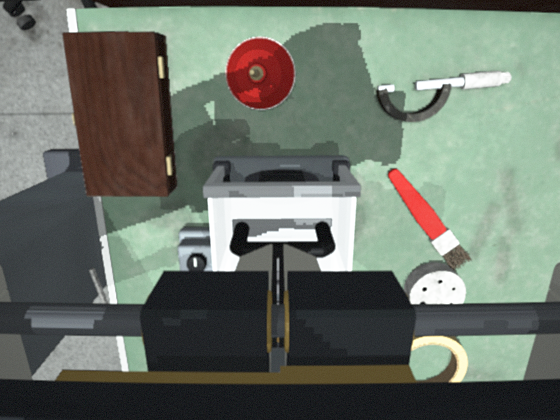

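Run:
```python
from h import *
T=np.load('T8.npy')
print(proj('wrist',[.548,.271,.144],T),proj('wrist',[.5115,.271,.144],T),proj('wrist',[.5845,.271,.144],T),proj('wrist',[.548,.306,.104],T))
t=cv2.imread('pics/w8.png');t=cv2.convertScaleAbs(t[150:290,180:380],alpha=2);cv2.imwrite('pics/w8c.png',cv2.resize(t,None,fx=4,fy=4,interpolation=cv2.INTER_CUBIC))
```

```text
[282.54212024 250.35544019] [230.1675088  250.01072323] [334.92044746 250.60813332] [282.47477375 186.08078229]
```

View pics/w8c.png

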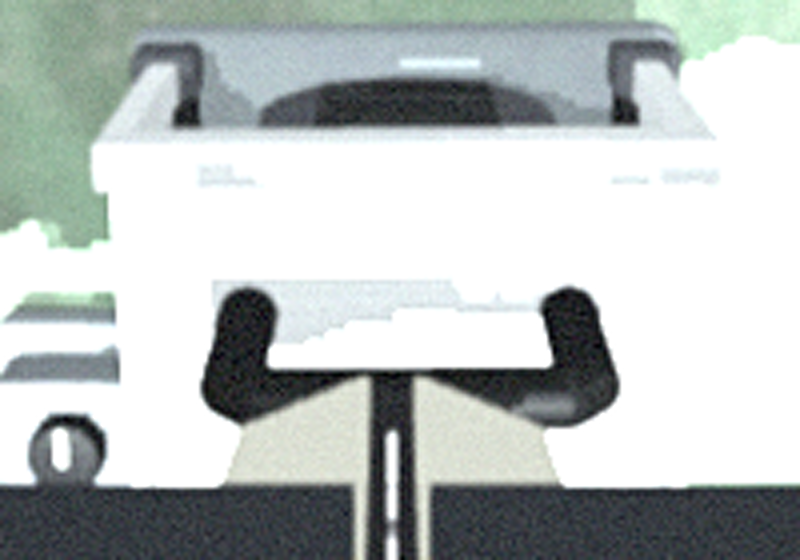

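Call:
move_arm:
  increments:
    - [0.04,0.007,0,0]
    - [0.08,0.007,0,0]
    - [0.12,0.007,0,0]
    - [0.168,0.007,0,0]
    - [0.168,0.007,0,0]

```text
time: 10.25
tool_pos: [0.5475, 0.3006, 0.1298]
tool_rot: [-1.205, 1.566, -2.772]
contact_force: [-0.6, -0.6, 0.0]
opening: 0.0003
```

Run:
```python
from h import *
o=robot.observe(); print(o['time'],o['opening'],o['contact_force'],o['torque']); 
T=pose(); inc([.548,.2865,.130])
t=robot.read_camera('wrist')[:,:,::-1]
cv2.imwrite('pics/w9.png',t)
```

```text
10.25 0.00027471269897650345 [-0.5514888  -0.57326359  0.02436696] [-0.10662076  0.05932368 -0.02253702]
tcp [0.5475 0.3006 0.1298] yaw 0.27 tilt [-0.0041 -0.0016 -1.    ] inc [-0.0005  0.001   0.0353] tw 0.0045
```

View pics/w9.png

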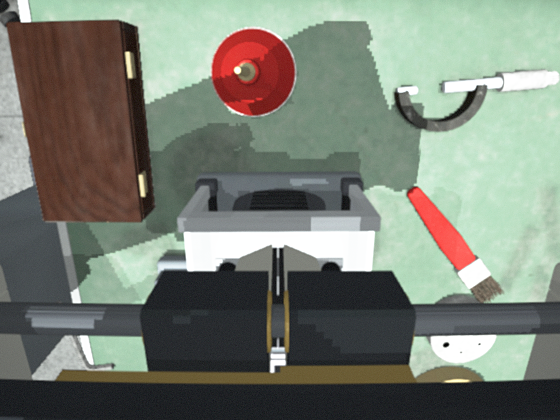

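Call:
move_arm:
  increments:
    - [0,0,0.02,0]
    - [0,0,0.04,0]
    - [0,0,0.06,0]
    - [0,0,0.085,0]
    - [0,0,0.11,0]

```text
time: 10.92
tool_pos: [0.549, 0.2565, 0.1322]
tool_rot: [1.865, 1.571, 0.299]
contact_force: [0.7, -0.2, 1.1]
opening: 0.0005
```

Run:
```python
from h import *
o=robot.observe(); print(o['time'],o['opening'],o['contact_force'],o['torque']); 
T=pose(); inc([.548,.2165,.130])
```

```text
10.925 0.0005197144833581835 [ 0.65643569 -0.18867573  1.12134647] [-0.05621846  0.07539058 -0.00907276]
tcp [0.549  0.2565 0.1322] yaw 0.27 tilt [ 2.e-04  0.e+00 -1.e+00] inc [ 0.0056 -0.0031  0.0999] tw 0.0045
```

Run:
```python
from h import *
T=pose(); t=robot.read_camera('wrist')[:,:,::-1]
cv2.imwrite('pics/w10.png',t)
```

```text
(no output)
```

View pics/w10.png

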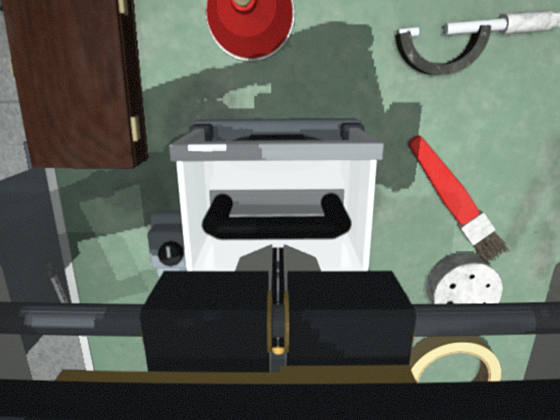

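Run:
```python
from h import *
T=pose(); print(T[:3,3])
t=cv2.imread('pics/w10.png');t=cv2.convertScaleAbs(t[100:290,160:400],alpha=1.6);cv2.imwrite('pics/w10c.png',cv2.resize(t,None,fx=3.1,fy=3.1,interpolation=cv2.INTER_CUBIC))
for z in(.144,.12): print(onz('wrist',(277,226),z,T))
print('tcp pix',proj('wrist',T[:3,3],T))
print('rim L/R', [onz('wrist',p,.104,T).round(4) for p in ((170,160),(383,158))])
for y in (.271,.264,.24,.225): print(y,proj('wrist',[.548,y,.144],T).round(1))
```

```text
[0.54912747 0.25536954 0.13221727]
[0.54828434 0.27092792 0.144     ]
[0.54825888 0.2611284  0.12      ]
tcp pix [278.54262   244.7016233]
rim L/R [array([0.4866, 0.2951, 0.104 ]), array([0.6089, 0.2968, 0.104 ])]
0.271 [276.4 225.9]
0.264 [276.4 239. ]
0.24 [276.3 281.5]
0.225 [276.2 306.3]
```

View pics/w10c.png

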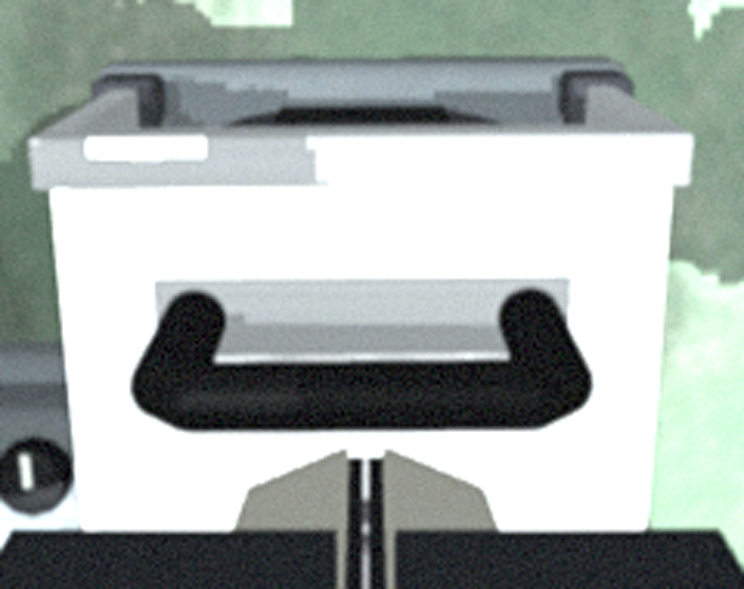

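Run:
```python
from h import *
o=robot.observe(); print(o['time'],o['contact_force'],o['torque'],o['tool_pos'])
s=robot.read_camera('side')[:,:,::-1]; a=robot.read_camera('top')[:,:,::-1]
cv2.imwrite('pics/s10.png',np.hstack([cv2.resize(s[90:220,220:330],(440,520),interpolation=cv2.INTER_CUBIC),cv2.resize(a[170:260,180:300],(360,270))] if 0 else [cv2.resize(s[90:220,220:330],(440,520),interpolation=cv2.INTER_CUBIC)]))
```

```text
10.975 [ 0.35929461 -2.04810623 -0.11752163] [-0.06707805  0.00172395 -0.03321552] [0.54912747 0.25536954 0.13221727]
```

View pics/s10.png

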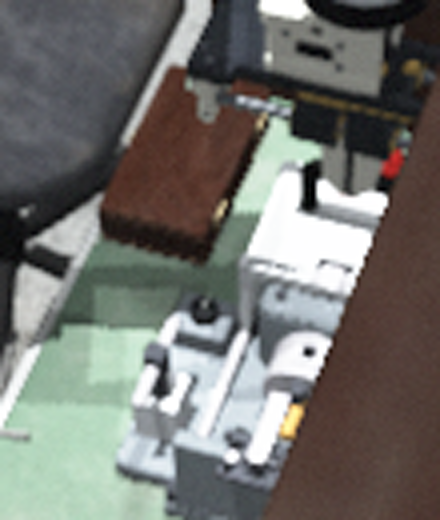

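Run:
```python
from h import *
o=robot.observe(); print(o['time'],o['contact_force'],o['tool_pos'])
f=lambda X:((proj('side',X)-[220,90])*4).round(0)
print('tcp',f(o['tool_pos']),'handle271',f([.548,.271,.144]),'hL',f([.516,.271,.144]),f([.516,.271,.104]),'handle 240',f([.516,.240,.144]), 'lead L',f([.4875,.211,.104]),f([.4875,.18,.104]))
print(cam('side')[1][:3,3])
c=cv2.imread('pics/sidec.png')
f=lambda X:((proj('side',X)-[190,100])*4).round(0)
print('before lead L',f([.4875,.211,.104]),f([.516,.271,.144]))
s=robot.read_camera('side')
```

```text
11.075 [0.07201966 1.2694435  0.01638651] [0.54913383 0.2567079  0.13223599]
tcp [348. 207.] handle271 [354. 178.] hL [306. 166.] [305. 206.] handle 240 [291. 201.] lead L [235. 263.] [219. 299.]
[ 0.72806903 -0.42973217  0.97510206]
before lead L [355. 223.] [426. 126.]
```

Run:
```python
from h import *
o=robot.observe(); print(o['time'])
s=robot.read_camera('side')[:,:,::-1]
cv2.imwrite('pics/s11.png',cv2.resize(s[110:150,285:330],(720,640)[:2] if 0 else (675,600),interpolation=cv2.INTER_NEAREST))
```

```text
11.125
```

View pics/s11.png

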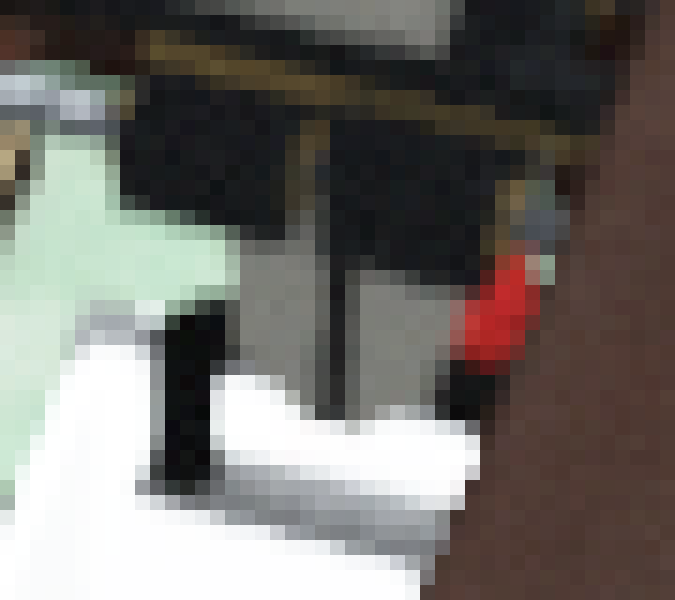

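The pictures show that the fingers passed over the bar: they are now on its −y side and the guard hasn't moved. In the side view the closed tips look about 15 mm higher than the reported TCP, so I'll go back over and come down lower.

Call:
move_arm:
  increments:
    - [-0.12,0,0,0]
    - [-0.15,0,-0.05,0]
    - [-0.15,0,-0.11,0]
    - [-0.15,0,-0.11,0]
    - [-0.08,0,-0.11,0]

```text
time: 11.8
tool_pos: [0.5494, 0.3021, 0.1645]
tool_rot: [1.833, 1.568, 0.268]
contact_force: [0.1, -0.0, -1.5]
opening: 0.0006
```

Call:
move_arm:
  increments:
    - [0.03,0,0,0]
    - [0.06,0,0,0]
    - [0.09,0,0,0]
    - [0.115,0,0,0]
    - [0.115,0,0,0]

```text
time: 12.42
tool_pos: [0.5484, 0.3011, 0.1173]
tool_rot: [-1.219, 1.569, -2.785]
contact_force: [-0.4, -0.4, -0.2]
opening: 0.0004
```

Run:
```python
from h import *
o=robot.observe(); print(o['time'],o['opening'],o['contact_force'],o['torque']); 
T=pose(); inc([.548,.2865,.116])
s=robot.read_camera('side')[:,:,::-1]
cv2.imwrite('pics/s12.png',cv2.resize(s[110:150,285:330],(675,600),interpolation=cv2.INTER_NEAREST))
print((proj('side',o['tool_pos'])-[285,110])*15)
```

```text
12.425 0.0004417174115099169 [-0.42075978 -0.36856959 -0.1970657 ] [-0.03160081  0.00374791 -0.00319652]
tcp [0.5484 0.3011 0.1173] yaw 0.28 tilt [-1.3e-03 -5.0e-04 -1.0e+00] inc [ 0.0033 -0.0013  0.0365] tw 0.0046
[397.56984849 345.28965298]
```

View pics/s12.png

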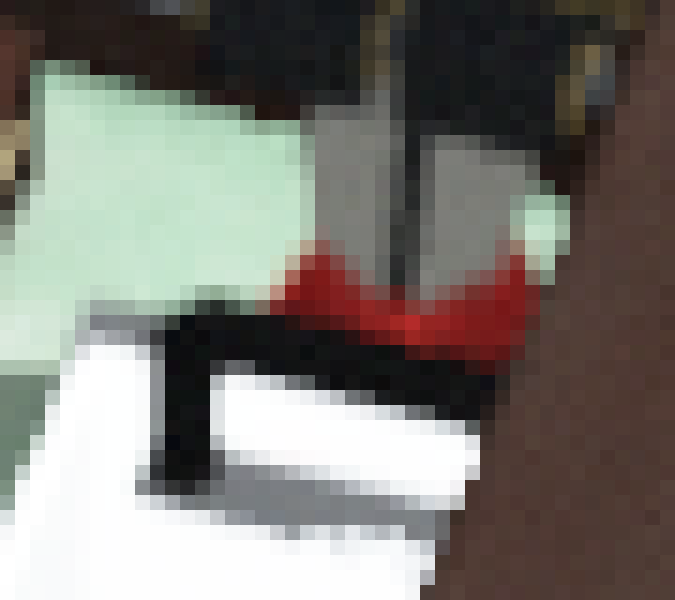

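Run:
```python
from h import *
for y in (.290,.301): 
    c,d=ray('side',(285+400/15,110+297/15)); print(c+d*(y-c[1])/d[1])
    c,d=ray('side',(285+345/15,110+415/15)); print('prev',c+d*(y-.0446-c[1])/d[1])
```

```text
[0.55094878 0.29       0.14270412]
prev [0.55404197 0.2454     0.16233561]
[0.54824177 0.301      0.1299822 ]
prev [0.55120652 0.2564     0.14909312]
```

Call:
move_arm:
  increments:
    - [0.008,0,0,0]
    - [0.015,0,0,0]
    - [0.015,0,0,0]

```text
time: 12.85
tool_pos: [0.5487, 0.3013, 0.112]
tool_rot: [-1.406, 1.571, -2.972]
contact_force: [0.2, 0.3, 0.3]
opening: 0.0003
```

Call:
move_arm:
  increments:
    - [0,0,0.01,0]
    - [0,0,0.02,0]
    - [0,0,0.03,0]
    - [0,0,0.04,0]
    - [0,0,0.05,0]

```text
time: 13.48
tool_pos: [0.549, 0.2812, 0.1122]
tool_rot: [2.543, 1.57, 0.977]
contact_force: [0.9, 1.9, -0.9]
opening: 0.0004
```

Run:
```python
from h import *
o=robot.observe(); print(o['time'],o['opening'],o['contact_force'],o['torque']); 
T=pose(); inc([.548,.2165,.112])
s=robot.read_camera('side')[:,:,::-1]
cv2.imwrite('pics/s13.png',cv2.resize(s[110:150,285:330],(675,600),interpolation=cv2.INTER_NEAREST))
```

```text
13.475 0.00036211036763595056 [ 0.86644854  1.89848552 -0.94247681] [ 0.21494244  0.00665723 -0.03888169]
tcp [0.549  0.2812 0.1122] yaw 0.28 tilt [ 4.e-04  5.e-04 -1.e+00] inc [ 0.0005 -0.0033  0.1619] tw 0.0047
```

View pics/s13.png

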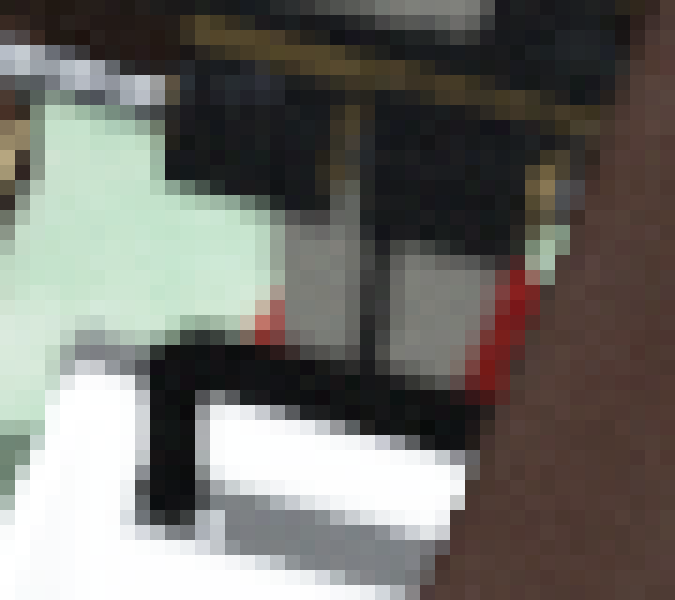

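The bar is now in front of the fingers and has moved about 5 mm, so contact is good. I'll push on.

Call:
move_arm:
  increments:
    - [0,0,0.03,0]
    - [0,0,0.06,0]
    - [0,0,0.09,0]
    - [0,0,0.115,0]
    - [0,0,0.14,0]

```text
time: 14.15
tool_pos: [0.5493, 0.2245, 0.1122]
tool_rot: [2.125, 1.57, 0.559]
contact_force: [1.2, 2.3, 0.2]
opening: 0.0004
```

Call:
move_arm:
  increments:
    - [0,0,0.01,0]
    - [0,0,0.017,0]
    - [0,0,0.017,0]

```text
time: 14.52
tool_pos: [0.5488, 0.2183, 0.112]
tool_rot: [-1.082, 1.57, -2.648]
contact_force: [-0.2, -0.3, 0.2]
opening: 0.0001
```

Run:
```python
from h import *
o=robot.observe(); print(o['time'],o['opening'],o['contact_force'],o['torque']); 
T=pose(); inc([.548,.200,.112]); np.save('T14.npy',T)
cv2.imwrite('pics/w14.png',robot.read_camera('wrist')[:,:,::-1])
s=robot.read_camera('side')[:,:,::-1]
cv2.imwrite('pics/s14.png',cv2.resize(s[110:210,240:330],(540,600),interpolation=cv2.INTER_NEAREST))
```

```text
14.525 0.00014602759382942196 [-0.15982119 -0.322417    0.18740649] [-0.07143974 -0.00041397  0.0113379 ]
tcp [0.5488 0.2183 0.112 ] yaw 0.28 tilt [-9.e-04 -5.e-04 -1.e+00] inc [-0.     -0.0023  0.0456] tw 0.0047
```

View pics/s14.png

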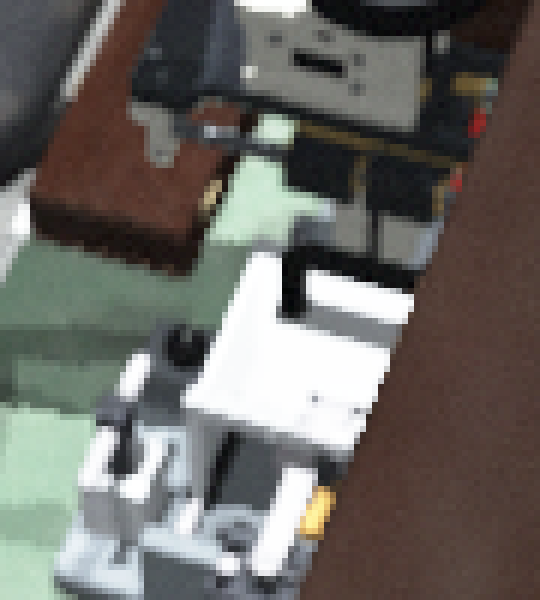

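View pics/w14.png

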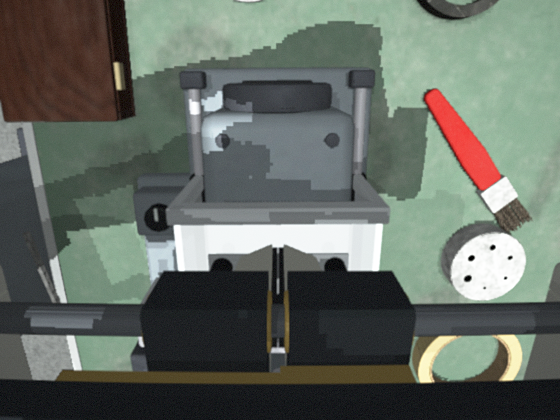

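Call:
move_arm:
  increments:
    - [0,0,0.01,0]
    - [0,0,0.02,0]
    - [0,0,0.03,0]
    - [0,0,0.035,0]

```text
time: 15.12
tool_pos: [0.5491, 0.2042, 0.112]
tool_rot: [-1.57, 1.57, -3.136]
contact_force: [-1.7, 2.0, -0.4]
opening: 0.0005
```

Call:
move_arm:
  increments:
    - [0,0,0.003,0]
    - [0,0,0.006,0]

```text
time: 15.38
tool_pos: [0.5492, 0.2021, 0.1121]
tool_rot: [-2.566, 1.571, 2.151]
contact_force: [-0.6, 1.4, -1.2]
opening: 0.0003
```

Now 1.2 mm per call, watching the force.

Call:
move_arm:
  increments:
    - [0,0,0.0025,0]
    - [0,0,0.005,0]

```text
time: 15.62
tool_pos: [0.5493, 0.2001, 0.1121]
tool_rot: [-3.104, 1.571, 1.613]
contact_force: [-0.9, 1.0, -0.2]
opening: 0.0005
```

Call:
move_arm:
  increments:
    - [0,0,0.0025,0]
    - [0,0,0.005,0]

```text
time: 15.88
tool_pos: [0.5493, 0.1981, 0.1121]
tool_rot: [2.408, 1.571, 0.842]
contact_force: [-0.7, 1.1, -1.3]
opening: 0.0003
```

Run:
```python
from h import *
o=robot.observe(); print(o['time'],o['contact_force'],o['torque'],o['tool_pos']);
```

```text
15.875 [-0.66256166  1.05034205 -1.30194014] [0.16247408 0.15560201 0.00545847] [0.54930516 0.19808245 0.11212879]
```

Call:
move_arm:
  increments:
    - [0,0,0.002,0]
    - [0,0,0.004,0]

```text
time: 16.12
tool_pos: [0.5493, 0.1965, 0.1121]
tool_rot: [2.531, 1.571, 0.965]
contact_force: [-0.2, 1.3, -0.5]
opening: 0.0007
```

Call:
move_arm:
  increments:
    - [0,0,0.002,0]
    - [0,0,0.004,0]

```text
time: 16.38
tool_pos: [0.5493, 0.1949, 0.1121]
tool_rot: [2.171, 1.571, 0.605]
contact_force: [-0.6, 0.6, -0.9]
opening: 0.0005
```

Call:
move_arm:
  increments:
    - [0,0,0.0015,0]
    - [0,0,0.003,0]

```text
time: 16.62
tool_pos: [0.5494, 0.194, 0.1121]
tool_rot: [2.909, 1.57, 1.343]
contact_force: [-0.6, 3.0, -1.4]
opening: 0.0006
```

Call:
move_arm:
  increments:
    - [0,0,0.0015,0]
    - [0,0,0.003,0]

```text
time: 16.88
tool_pos: [0.5494, 0.1927, 0.1121]
tool_rot: [2.752, 1.57, 1.186]
contact_force: [-1.1, 3.2, -1.0]
opening: 0.0002
```

Call:
move_arm:
  increments:
    - [0,0,0.0015,0]
    - [0,0,0.003,0]

```text
time: 17.12
tool_pos: [0.5494, 0.1914, 0.1121]
tool_rot: [2.64, 1.571, 1.074]
contact_force: [-0.5, 3.5, -0.8]
opening: 0.0009
```

Call:
move_arm:
  increments:
    - [0,0,0.0015,0]
    - [0,0,0.003,0]

```text
time: 17.38
tool_pos: [0.5494, 0.1901, 0.1121]
tool_rot: [2.386, 1.571, 0.82]
contact_force: [0.6, 5.2, -1.2]
opening: 0.0006
```

Call:
move_arm:
  increments:
    - [0,0,0.0015,0]
    - [0,0,0.003,0]

```text
time: 17.62
tool_pos: [0.5494, 0.1889, 0.1121]
tool_rot: [2.306, 1.571, 0.74]
contact_force: [0.3, 3.6, -2.0]
opening: 0.0006
```

Call:
move_arm:
  increments:
    - [0,0,0.0015,0]
    - [0,0,0.003,0]

```text
time: 17.88
tool_pos: [0.5494, 0.1877, 0.1121]
tool_rot: [2.39, 1.571, 0.824]
contact_force: [0.0, 4.2, -1.9]
opening: 0.0005
```

Call:
move_arm:
  increments:
    - [0,0,0.0015,0]
    - [0,0,0.003,0]

```text
time: 18.12
tool_pos: [0.5494, 0.1865, 0.1121]
tool_rot: [2.295, 1.571, 0.729]
contact_force: [0.0, 4.6, -1.9]
opening: 0.0003
```

Call:
move_arm:
  increments:
    - [0,0,0.0015,0]
    - [0,0,0.003,0]

```text
time: 18.38
tool_pos: [0.5494, 0.1857, 0.1121]
tool_rot: [2.839, 1.57, 1.273]
contact_force: [0.4, 6.7, -2.2]
opening: 0.0004
```

Call:
move_arm:
  increments:
    - [0,0,0.0015,0]
    - [0,0,0.003,0]

```text
time: 18.62
tool_pos: [0.5494, 0.1853, 0.1122]
tool_rot: [2.935, 1.569, 1.369]
contact_force: [0.1, 9.8, -2.6]
opening: 0.0004
```

Call:
move_arm:
  increments:
    - [0,0,0.0015,0]
    - [0,0,0.003,0]

```text
time: 18.88
tool_pos: [0.5495, 0.1845, 0.1122]
tool_rot: [2.921, 1.568, 1.355]
contact_force: [0.9, 10.2, -2.5]
opening: 0.0001
```

Call:
move_arm:
  increments:
    - [0,0,0.0015,0]

```text
time: 19.0
tool_pos: [0.5494, 0.1839, 0.1122]
tool_rot: [2.923, 1.568, 1.358]
contact_force: [0.4, 9.5, -2.2]
opening: 0.0005
```

Call:
move_arm:
  increments:
    - [0,0,0.0015,0]

```text
time: 19.12
tool_pos: [0.5495, 0.1834, 0.1122]
tool_rot: [2.926, 1.568, 1.36]
contact_force: [-0.0, 10.5, -2.3]
opening: 0.0002
```

Call:
move_arm:
  increments:
    - [0,0,0.0015,0]

```text
time: 19.25
tool_pos: [0.5494, 0.1828, 0.1122]
tool_rot: [2.929, 1.568, 1.364]
contact_force: [1.2, 10.6, -2.2]
opening: 0.0005
```

Call:
move_arm:
  increments:
    - [0,0,0.0015,0]

```text
time: 19.38
tool_pos: [0.5495, 0.1822, 0.1122]
tool_rot: [2.928, 1.568, 1.362]
contact_force: [1.0, 11.3, -3.2]
opening: 0.0001
```

Call:
move_arm:
  increments:
    - [0,0,0.0015,0]

```text
time: 19.5
tool_pos: [0.5495, 0.1817, 0.1122]
tool_rot: [2.924, 1.568, 1.358]
contact_force: [0.3, 11.3, -2.9]
opening: 0.0009
```

Call:
move_arm:
  increments:
    - [0,0,0.0015,0]

```text
time: 19.62
tool_pos: [0.5495, 0.1811, 0.1122]
tool_rot: [2.91, 1.568, 1.344]
contact_force: [0.6, 12.3, -2.1]
opening: 0.0003
```

Call:
move_arm:
  increments:
    - [0,0,0.0015,0]

```text
time: 19.75
tool_pos: [0.5495, 0.1806, 0.1122]
tool_rot: [2.908, 1.568, 1.343]
contact_force: [0.9, 11.6, -3.3]
opening: 0.0004
```

Call:
move_arm:
  increments:
    - [0,0,0.0015,0]

```text
time: 19.88
tool_pos: [0.5495, 0.18, 0.1122]
tool_rot: [2.923, 1.568, 1.358]
contact_force: [0.1, 11.1, -3.0]
opening: 0.0004
```

Call:
move_arm:
  increments:
    - [0,0,0.0015,0]

```text
time: 20.0
tool_pos: [0.5495, 0.1794, 0.1122]
tool_rot: [2.912, 1.568, 1.346]
contact_force: [1.0, 11.9, -3.0]
opening: 0.0008
```

Call:
move_arm:
  increments:
    - [0,0,0.0015,0]

```text
time: 20.12
tool_pos: [0.5495, 0.1788, 0.1122]
tool_rot: [2.917, 1.568, 1.351]
contact_force: [-0.5, 11.6, -3.8]
opening: 0.0001
```

Call:
move_arm:
  increments:
    - [0,0,0.0015,0]

```text
time: 20.25
tool_pos: [0.5495, 0.1783, 0.1122]
tool_rot: [2.901, 1.567, 1.335]
contact_force: [0.2, 11.0, -3.4]
opening: 0.0002
```

Call:
move_arm:
  increments:
    - [0,0,0.0015,0]

```text
time: 20.38
tool_pos: [0.5495, 0.1777, 0.1122]
tool_rot: [2.91, 1.567, 1.344]
contact_force: [0.3, 12.5, -3.1]
opening: 0.0004
```

Call:
move_arm:
  increments:
    - [0,0,0.0015,0]

```text
time: 20.5
tool_pos: [0.5495, 0.1771, 0.1122]
tool_rot: [2.915, 1.567, 1.349]
contact_force: [0.6, 12.4, -2.5]
opening: 0.0004
```

Call:
move_arm:
  increments:
    - [0,0,0.0015,0]

```text
time: 20.62
tool_pos: [0.5495, 0.1766, 0.1122]
tool_rot: [2.903, 1.567, 1.337]
contact_force: [0.3, 12.2, -2.7]
opening: 0.0005
```

Call:
move_arm:
  increments:
    - [0,0,0.0015,0]

```text
time: 20.75
tool_pos: [0.5495, 0.1757, 0.1122]
tool_rot: [2.881, 1.568, 1.315]
contact_force: [1.6, 8.7, -2.9]
opening: 0.0002
```

Call:
move_arm:
  increments:
    - [0,0,0.0015,0]

```text
time: 20.88
tool_pos: [0.5496, 0.1741, 0.1121]
tool_rot: [2.639, 1.569, 1.074]
contact_force: [0.2, 5.1, -1.6]
opening: 0.0004
```

Call:
move_arm:
  increments:
    - [0,0,0.0015,0]

```text
time: 21.0
tool_pos: [0.5495, 0.1723, 0.1122]
tool_rot: [0.126, 1.57, -1.44]
contact_force: [0.9, 2.8, -1.7]
opening: 0.0003
```

Call:
move_arm:
  increments:
    - [0,0,0,0]

```text
time: 21.12
tool_pos: [0.5495, 0.1723, 0.1122]
tool_rot: [0.382, 1.57, -1.184]
contact_force: [-0.1, 1.4, -1.0]
opening: 0.0003
```

Call:
move_arm:
  increments:
    - [0,0,0.001,0]

```text
time: 21.25
tool_pos: [0.5495, 0.1722, 0.1122]
tool_rot: [2.353, 1.57, 0.787]
contact_force: [0.5, 4.5, -1.2]
opening: 0.0003
```

Call:
move_arm:
  increments:
    - [0,0,0.001,0]

```text
time: 21.38
tool_pos: [0.5495, 0.1722, 0.1122]
tool_rot: [2.784, 1.57, 1.218]
contact_force: [-0.1, 4.9, -0.7]
opening: 0.0002
```

Call:
move_arm:
  increments:
    - [0,0,0.0015,0]

```text
time: 21.5
tool_pos: [0.5495, 0.1719, 0.1122]
tool_rot: [2.81, 1.57, 1.244]
contact_force: [-0.6, 5.7, -1.6]
opening: 0.0002
```

Call:
move_arm:
  increments:
    - [0,0,0.0015,0]

```text
time: 21.62
tool_pos: [0.5495, 0.1714, 0.1122]
tool_rot: [2.807, 1.569, 1.241]
contact_force: [0.3, 7.1, -0.8]
opening: 0.0004
```

Call:
move_arm:
  increments:
    - [0,0,0.0015,0]

```text
time: 21.75
tool_pos: [0.5495, 0.1712, 0.1122]
tool_rot: [2.869, 1.569, 1.303]
contact_force: [-0.2, 8.8, -0.5]
opening: 0.0004
```

Call:
move_arm:
  increments:
    - [0,0,0.0015,0]

```text
time: 21.88
tool_pos: [0.5495, 0.1709, 0.1123]
tool_rot: [2.901, 1.568, 1.335]
contact_force: [0.6, 9.9, -2.2]
opening: 0.0004
```

The push climbed to 12 N, fell to about 1–3 N, and now climbs at about 5 N/mm, so the pads are met after the click. I'll back off and check that the guard stays shut.

Call:
move_arm:
  increments:
    - [0,0,-0.01,0]
    - [0,0,-0.02,0]
    - [0,0,-0.03,0]
    - [0,0,-0.06,0]
    - [0,0,-0.06,0]

```text
time: 22.5
tool_pos: [0.5493, 0.1944, 0.1121]
tool_rot: [2.43, 1.571, 0.865]
contact_force: [-0.4, -0.5, 0.1]
opening: 0.0002
```

Run:
```python
from h import *
o=robot.observe(); print(o['time'],o['contact_force'],o['tool_pos']); 
T=pose()
cv2.imwrite('pics/w15.png',robot.read_camera('wrist')[:,:,::-1])
s=robot.read_camera('side')[:,:,::-1]
cv2.imwrite('pics/s15.png',cv2.resize(s[110:210,240:330],(540,600),interpolation=cv2.INTER_NEAREST))
for y in (.155,.158,.166): print(y,[((proj('side',[x,y,z])-[240,110])*6).round(0) for x,z in ((.516,.144),(.516,.104),(.4875,.104))])
```

```text
22.5 [-0.42674706 -0.46741777  0.11749229] [0.54926537 0.19442689 0.11211057]
0.155 [array([251., 334.]), array([252., 391.]), array([188., 374.])]
0.158 [array([253., 329.]), array([254., 386.]), array([191., 368.])]
0.166 [array([260., 314.]), array([260., 371.]), array([197., 354.])]
```

View pics/s15.png

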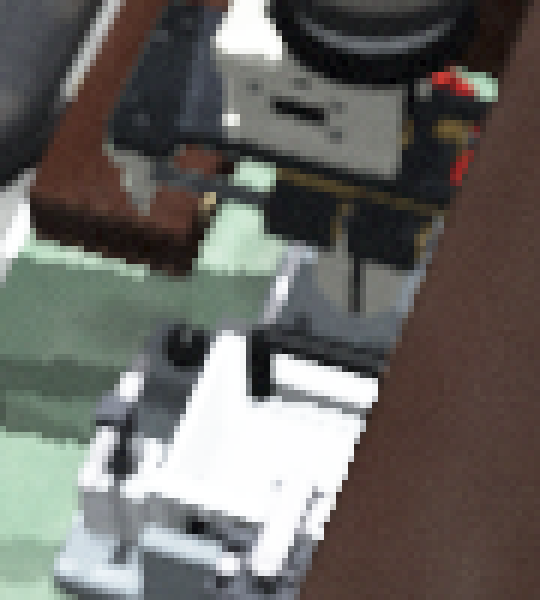

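View pics/w15.png

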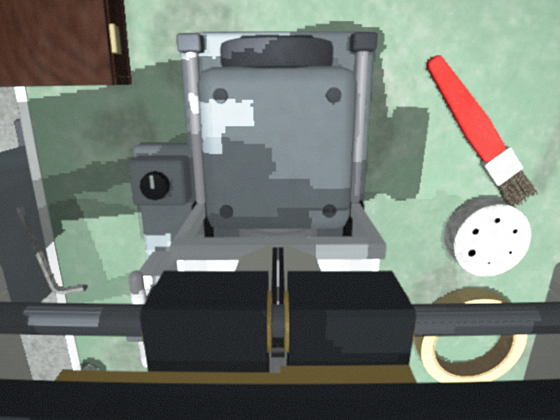

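The guard stayed shut after the fingers left it: the bar is still at y ≈ 0.155. I'll retreat upward for a last look.

Call:
move_arm:
  increments:
    - [-0.05,0,-0.02,0]
    - [-0.2,0,-0.02,0]
    - [-0.35,0,-0.02,0]
    - [-0.45,0,-0.02,0]
    - [-0.45,0,-0.02,0]

```text
time: 23.22
tool_pos: [0.5506, 0.2016, 0.296]
tool_rot: [1.77, 1.563, 0.204]
contact_force: [0.0, 0.2, -0.2]
opening: 0.0007
```

Call:
move_arm:
  increments:
    - [0,0,0.15,0]
    - [0,0,0.25,0]
    - [0,0,0.25,0]
    - [0,0,0.25,0]
    - [0,0,0.25,0]

```text
time: 23.85
tool_pos: [0.5496, 0.1025, 0.2916]
tool_rot: [-1.915, 1.57, 2.804]
contact_force: [0.8, -0.1, 0.2]
opening: 0.0007
```

Run:
```python
from h import *
o=robot.observe(); print(o['time'],o['contact_force'],o['tool_pos']); 
T=pose(); np.save('T16.npy',T)
cv2.imwrite('pics/w16.png',robot.read_camera('wrist')[:,:,::-1])
```

```text
23.85 [ 0.81514147 -0.12605936  0.24230817] [0.54957084 0.10245647 0.29159195]
```

View pics/w16.png

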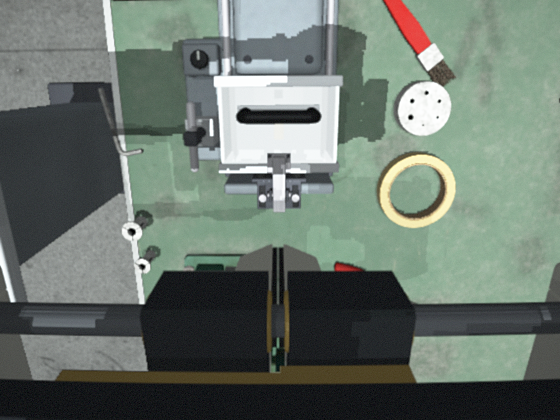

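Run:
```python
from h import *
T=np.load('T16.npy'); t=cv2.imread('pics/w16.png')
cv2.imwrite('pics/w16c.png',cv2.resize(t[60:215,170:350],None,fx=3.8,fy=3.8,interpolation=cv2.INTER_CUBIC))
print('handle',onz('wrist',(279,115),.144,T),'hub top if home',onz('wrist',(194,140),.104,T), proj('wrist',[.462,.130,.104],T))
```

```text
handle [0.54974134 0.15686517 0.144     ] hub top if home [0.46533078 0.12846542 0.104     ] [190.57541003 138.45280825]
```

View pics/w16c.png

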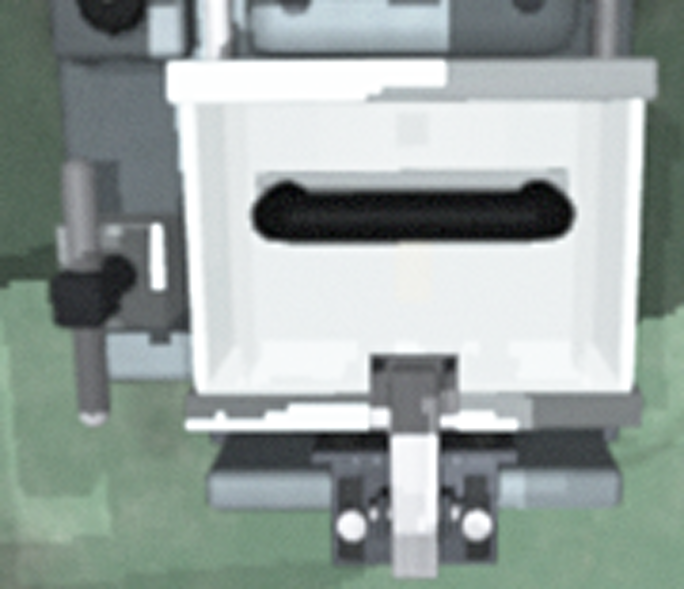

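The latch pawl sits in the guard's catch plate. The key is upright at the post: its hub is at (192,138), and (191,138) is predicted if it is fully home.

Run:
```python
from cell import robot
print(robot.hand_in(), robot.observe()['time'])
```

```text
the job is handed in; nothing more can be done
the job is handed in; nothing more can be done
```

The chuck key is home in its holder post, and the guard is latched shut and stays there by itself. I handed in at about 24 s of the 61 s allowed.

- **Key:** I gripped the hub, pulled the key straight out of the chuck and lowered it into the post until it stopped hard. The wrist force was 18 N at a hub height of about 0.091 m, which is the fully-home height. In the last picture it stands upright where it should be.
- **Guard:** I pushed it shut slowly with closed fingers behind the bar. The push rose to about 12 N, fell to 1–3 N at the click, then climbed at about 5 N per mm on the stops, and I stopped at about 10 N.
- **Stays shut:** after I backed the fingers off, the bar was still at y ≈ 0.157 m and the latch pawl sat in the guard's catch plate.

**What disagreed or went wrong:**
- **First push missed:** the fingers passed over the bar without moving the guard. The closed fingertips sit about 13–17 mm higher than the reported tool point, so I came down lower and the second push worked.
- **Guard travel:** it moved about 114 mm, more than the 0.1 m start plus 8 mm of latch range. I put this down to a starting opening slightly over 0.1 m.
- **Cross bar length:** it measured about 72 mm against the 64 mm given. It did not affect the job, and I didn't find out why.

I did not touch the bystanders, and no force reading suggested contact with them.

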